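Reset the tripped lamp through the dust shutter

TASK

The shoeing lamp has tripped: flip the cam lever on the trip box right over to free the spring shutter and let it slide open, then draw the pritchel (the tall slim square punch) from its stand, reach its tip straight down through the aperture and gently press the recessed reset button fully down. Finish while still gripping the upright pritchel and holding the button down with it; do not let go. Leave everything else as it lies.

Things in the scene. Friction and masses are not known exactly. Their poses are not given: they have to be found in the camera images.
- reset_box: Grey metal lamp trip box screwed to the slab, never moves; 130 (its x) by 170 (its y) by 80 mm high. Origin: centre of its underside, z up. On its flat top: the cam lever, the sliding shutter and, under that, the aperture, centred at x +25, y -35 mm in the box frame. Two guide strips 7 mm high run along y at x +3 and +47 mm.
- aperture (a point): Centre of the aperture, level with the box's top face (80 mm above the slab): a plain round vertical well, 18 mm in diameter, at whose bottom is the reset button. Too narrow for the fingers.
- reset_button (a joint): Travel of the reset button in m: 0 up, 0.009 fully down against its stop. Spring: about 2 N to start it and 6 N fully down; it rises again as soon as it is let go.
- button_top (a point): Centre of the top of the brass reset button (15 mm round); it fills the well's bottom 25 mm below the box's top face when up, 34 mm below when fully down.
- cam_lever (a joint): Cam lever angle, rad: starts 0 to 0.2 (locked), far stop 1.3 (free). Hinges about the box's y axis at point lever_pivot; as it grows the knob swings over the top to the box's -x side. At 0 it leans 0.5 rad from vertical to the box's +x (over the shutter), at 1.3 it leans 0.8 rad to -x. Stays where left; needs 1 to 3 N of push. Its nose lets the shutter go at about 0.5.
- lever_knob (a point): Centre of the black ball (19 mm) at the end of the cam lever's 9 mm round stem, 70 mm from the pivot.
- lever_pivot (a point): The cam lever's hinge point, 12 mm above the box's top face, 37 mm to the box's -x side of the aperture. Fixed to the box.
- shutter (a joint): Travel of the steel dust shutter in m: 0 closed over the aperture, 0.038 fully open. A spring always pushes it open (towards the box's +y); while the cam lever is locked, the nose of the cam holds it shut. Once freed it slides open by itself within about a second.
- shutter_tab (a point): Middle of the top edge of the upright tab on the shutter (plate 38 by 36 by 4 mm, tab 22 mm above the box's top), 12 mm to the box's -x side of the shutter's middle.
- stand: Wooden punch stand fixed to the slab, 65 (x) by 165 (y) by 60 mm high, origin: centre of its underside. Two upright holes, 12 mm in diameter and 55 mm deep, at y -45 and +45 mm; one holds the pritchel, the other the drift, either way round.
- pritchel: The tall slim square punch: dark steel, 155 mm long, about 200 g, upright in the stand, tip down. Round tip 8 mm thick, 50 mm long, then a square shaft 16 by 16 by 105 mm whose shoulder sits on the stand's top; its top is 165 mm above the slab. Origin: the tip's end, z up the shaft, x and y square to the flats. Its yaw equals the stand's within 0.05 rad.
- pritchel_tip (a point): End of the pritchel's tip (its origin).
- pritchel_grip (a point): Point on the pritchel's axis 112 mm above the tip's end, a good height to grip the square shaft.
- drift: Drift, not needed: stubby bright round steel punch, 28 mm thick with a 38 mm mushroom head, in the stand's other hole; its top is 122 mm above the slab. Origin: end of its hidden nose.
- bulb: Loose frosted glass bulb with brass bayonet cap, lying on its side, 110 mm long along its x, 60 mm thick. Leave it.
- keg_shoe: Loose steel horseshoe, about 140 by 130 by 9 mm, lying flat. Leave it.
- soapstone: White soapstone marker, 125 by 13 by 6 mm, lying flat along its x. Leave it.
- hoof_gauge: Steel hoof gauge, flat, 150 mm long along its y and 72 mm wide, 14 mm high. Leave it.
- creaser: Red-handled steel creaser lying along its x, 240 mm long, 30 mm high. Leave it.
- rasp: Hoof rasp with wooden handle lying along its x, 385 mm long, 22 mm high. Leave it.
Mind the look-alikes: they are no part of the job. Of the things shaped like the reset_box, the grey one is meant. There is more than one size of the stand; the one meant has the size given above.

How it is judged:
On the way, in this order (a step that is already met when the one before it is completed fails the run):
1. cam lever flipped over and the shutter slid open (value of joint cam_lever above 1 rad and value of joint shutter above 0.034 m), for 0.2 s.
2. pritchel drawn clear of the stand, in the fingers (z of pritchel_tip in the frame of stand above 0.063 m and contact force between the fingers and pritchel above 1 N), for 0.2 s.
At the end, for the whole second after the job is handed in: The cam lever is over (above 1.0 rad), the shutter open (above 34 mm), the pritchel upright within 0.2 rad and in the fingers (over 2 N), its tip in the well on the button (within 10 mm of the button's centre, over 2 N), and the button held more than 6.5 of its 9 mm down through the last second (all of step 1 and value of joint reset_button above 0.0065 m and distance between pritchel_tip and button_top below 0.01 m and z of pritchel_tip in the frame of aperture below -0.028 m and angle between pritchel's own z axis and vertical below 0.2 rad and contact force between pritchel and reset_box above 2 N and contact force between the fingers and pritchel above 2 N); the arm keeps its last pose, push and grip.
It fails at once if a bystander moved more than 30 mm (distance of any of drift, bulb, keg_shoe, soapstone, hoof_gauge, creaser, rasp from where it was at the start of the episode above 0.03 m).
It fails at once if the pritchel rammed against the trip box or button (over 40 N) (contact force between pritchel and reset_box above 40 N).
It also fails if it takes over 64 s, if anything falls off the work surface, if the arm or the gripper's body presses on something with over 40 N, if the wrist force passes 120 N, or if a joint passes its speed limit or range.

ROBOT

A 6-joint arm with a two-finger parallel gripper is mounted at the origin on the work surface. World frame = base frame: x ahead of the robot, y to its left, z up, the work surface at z = 0. Lengths are in m, angles in rad, forces in N, time in s.
With the tool pointing down it reaches from about 0.3 to 0.75 m from the base axis. Payload 8.5 kg.
Tool frame: the origin (TCP) lies at the very end of the fingers, on their centre line; the grasp point (between the pads) lies 19 mm behind it (ctrl.tcp_to_grasp is the distance from the TCP to the grasp point, in m); x points along the fingers, y is the direction in which the jaws open and shut, and the axes are right-handed (so a half turn about x gives the same grasp; the last joint's range is limited). The gripper opens to 85 mm and grips with 20 to 120 N. Pads are 22 mm wide; open, the fingers measure 114 mm over their backs; the gripper's body (76 mm by 85 mm) begins 54 mm behind the grasp point. The pads swing forward as they close: fully open they stand 13 mm farther back than shut.
Start: joints at [-1.449, 0.381, 1.297, -0, 1.464, -0.215], TCP at [0.182, -0.519, 0.231] pointing down, gripper open.
Joint ranges: [-3.11, 3.11], [-0.89, 2.33], [0.22, 2.48], [-1.42, 4.56], [0.17, 2.85], [-2.88, 2.88]. Speed limits (rad/s): [2.39, 2.39, 3.14, 3.14, 3.14, 3.14].

INTERFACE

Orientations are given as a rotation vector (axis times angle).
In Python, from plant import ctrl, vision, order, spotter gives the robot as it stands.
- The arm moves only by the tool move_arm, never from a script. Its argument "rows" is a list that holds one entry, the list of rows, each a list of 5 numbers: the shift along the tool's x, y, z scaled (see below), then the turn about the tool's x scaled (see below), then the opening, from 0 (shut) to 1 (fully open). In form: [[[x, y, z, twist, hand], ...]]. A call has exactly 8 rows; each row shifts and turns the commanded pose from where the row before left it, along the tool's axes as they then stand; what a row does not reach is not made up. The controller multiplies each number of a shift by 0.02 m and each number of a turn by 6 degrees. A row lasts 1/10 s, in which the tool goes at most 50 mm and 8.59 degrees, less where a joint would pass 70% of its speed; a pose out of reach is approached as far as the arm can. A call with a number of a shift or a turn outside -1 to 1 is refused whole. A call with a gripper value outside its range is refused whole. The fingers move at their own pace and stop on an object; "grip_force" is the grip in N (left out, the last holds). Time passes only in rows, so rows that do not move let the fingers close, or fill a call up. It gives the time, the measured TCP pose, the force and the opening at its end, in the units of the state.
- ctrl.state(): the state, without advancing time (a new reading comes with each control period).
- vision.camera(name): name is "scene" or "top" or "wrist"; returns a dict with "color" (480x640x3 uint8, blue, green, red), "z_map" (480x640 float32, m along the optical axis (not along the pixel's ray), 0 where there is no reading), "vertical_fov" (degrees; the focal length in pixels is half the picture's height over the tangent of half this angle, whatever the lens; pixels are square), "cx", "cy" (the principal point, pixels), "xyz" and "rotation" of the camera in the world; the wrist camera has in their place "mount" (4x4, takes a point from camera to tool coordinates, whose origin is the TCP and whose axes are the tool frame's). Camera axes: x right, y down, z forward; pixel columns grow to the right and rows downward; lengths in m; the calibration is good to about 2 mm. A picture is of the moment at which its call begins: read the wrist's pose just before it.
- order.finish_job(): hands the job in, once; it reports no verdict.
Trained networks look in the newest picture that a camera, given by its name, has taken for a name from the list of things; names that differ only in an ending like _2 or _b are one class to them, and where a whole thing is asked for, a point or a joint stands for the part that bears it (a point fixed in the world has none). Each returns a list of dicts, best first, with "score" (0 to 1); they miss things now and then, are a little off and sometimes report something else, mostly with a low value. They report only what shows in the picture. A call takes as long as a camera call. They do not tell look-alikes from the thing itself.
- spotter.search_frame(name, camera): "uv" ([column, row] in pixels, amid what is visible of it).
- spotter.regions_of(name, camera): "pixels" (480x640 bool, what is visible of it) and "uv" ([column, row] in pixels, amid what is visible of it).
- spotter.spot_point(name, camera): "uv" ([column, row] in pixels: a listed point, or the origin of a listed thing).
The state is a dict: "t": time; "joint_pos": joint angles; "joint_vel": joint speeds; "tau": joint torques, N m; "position": TCP position; "tool_rot": TCP orientation; "ft_force": force on the tool from outside, world axes, zero at the start; "ft_torque": the same for the moment, N m; "width": finger opening in m.
Only numpy, scipy, OpenCV 4.12 (cv2) and the standard library are available. Lean on these libraries where they do the work, as an engineer would, in place of code of your own. Each camera call takes 0.05 s, during which the arm holds its last target. There are 200 camera calls.

## Working session

There is one attempt and no reset: what is moved stays moved. The work goes in short steps, Python scripts to look and compute and a tool call to move; the robot and the scene stay as the last step left them, time stands still between calls to the robot, and variables do not carry over. Pictures are saved under pics/ and viewed, about 8 in all and at most 12, crops included, and the job is handed in when it is done.

Besides the shell and the picture viewer there is one more tool, called after "Call:" as name(argument=value, ...) on one line, values as JSON. move_arm: Moves the arm, as the interface text tells. Shifts and turns lie within -1 to 1; 1 stands for 0.02 m of shift or 6 degrees of turn. Its arguments: {"type":"object","properties":{"rows":{"type":"array","items":{"type":"array","items":{"type":"array","items":{"type":"number"}}}},"grip_force":{"type":"number"}},"required":["rows"]}

```bash
mkdir -p pics
cat > h.py <<'E'
import numpy as np, cv2
from scipy.spatial.transform import Rotation as R
from plant import ctrl, vision, order, spotter
def cam(name):
    s=ctrl.state(); c=vision.camera(name)
    f=240/np.tan(np.radians(c["vertical_fov"])/2); c["f"]=f
    if "mount" in c:
        T=np.eye(4);T[:3,:3]=R.from_rotvec(s["tool_rot"]).as_matrix();T[:3,3]=s["position"]
        c["T"]=T@np.array(c["mount"])
    else:
        T=np.eye(4);r=np.array(c["rotation"]);T[:3,:3]=r if r.shape==(3,3) else R.from_rotvec(r).as_matrix();T[:3,3]=c["xyz"];c["T"]=T
    return c
def cloud(c):
    v,u=np.mgrid[:480,:640];z=c["z_map"]
    P=np.stack([(u-c["cx"])/c["f"]*z,(v-c["cy"])/c["f"]*z,z],-1)
    W=P@c["T"][:3,:3].T+c["T"][:3,3]; W[z==0]=np.nan
    return W
def at_z(c,uv,z):
    d=c["T"][:3,:3]@np.array([(uv[0]-c["cx"])/c["f"],(uv[1]-c["cy"])/c["f"],1]);o=c["T"][:3,3]
    return o+d*(z-o[2])/d[2]
def proj(c,p):
    q=c["T"][:3,:3].T@(np.array(p)-c["T"][:3,3]);return c["f"]*q[0]/q[2]+c["cx"],c["f"]*q[1]/q[2]+c["cy"]
E
python3 - <<'E'
from h import *
for n in ["top","scene"]:
    c=cam(n);cv2.imwrite(f"pics/{n}1.png",c["color"]);W=cloud(c)
    print(n,c["T"][:3,3].round(3),c["f"])
    for k in ["reset_box","stand","pritchel","drift","lever_knob"]:
        for d in spotter.regions_of(k,n)[:4]:
            m=d["pixels"];print(k,round(d["score"],2),np.round(d["uv"]),np.nanmedian(W[m],0).round(3),round(float(np.nanmax(W[m][:,2])),3),m.sum())
    for k in ["lever_knob","lever_pivot","aperture","shutter_tab","pritchel_grip"]:
        print(k,[(round(d["score"],2),np.round(d["uv"])) for d in spotter.spot_point(k,n)[:3]])
print(ctrl.state())
E
```

```text
top [ 0.417 -0.031  1.415] 574.5804793277225
reset_box 0.7 [204. 341.] [0.347 0.239 0.08 ] 0.167 4864
reset_box 0.6 [207. 239.] [0.584 0.237 0.08 ] 0.171 4622
stand 0.76 [418. 316.] [ 0.393 -0.26   0.042] 0.051 991
stand 0.7 [404. 249.] [ 0.552 -0.219  0.059] 0.165 1855
pritchel 0.55 [391. 240.] [ 0.565 -0.178  0.161] 0.168 81
drift 0.81 [422. 249.] [ 0.541 -0.264  0.121] 0.129 231
lever_knob 0.63 [213. 234.] [0.595 0.211 0.132] 0.171 148
lever_knob 0.59 [219. 343.] [0.35  0.211 0.131] 0.167 125
lever_knob [(0.59, array([215., 339.])), (0.54, array([209., 226.]))]
lever_pivot [(0.89, array([215., 240.])), (0.84, array([215., 348.]))]
aperture [(0.77, array([218., 227.])), (0.76, array([224., 335.]))]
shutter_tab [(0.72, array([219., 340.])), (0.62, array([217., 229.]))]
pritchel_grip [(0.41, array([387., 234.]))]
scene [1.155 0.348 0.913] 492.81515249269785
reset_box 0.87 [464. 250.] [0.383 0.246 0.076] 0.161 5457
reset_box 0.81 [420. 327.] [0.62  0.245 0.077] 0.165 6800
stand 0.6 [276. 190.] [ 0.409 -0.254  0.037] 0.045 1004
stand 0.56 [249. 231.] [ 0.578 -0.201  0.056] 0.072 1841
s
[... 522 characters left out ...]
1., 226.]))]
pritchel_grip [(0.9, array([254., 215.]))]
{'t': 1.1, 'joint_pos': array([-1.44929744e+00,  3.80579627e-01,  1.29737207e+00, -1.82258915e-06,
        1.46362684e+00, -2.15291119e-01]), 'joint_vel': array([ 0.00223562, -0.00133294, -0.00157159, -0.00029527, -0.00062768,
       -0.00048258]), 'tau': array([ 1.39536172e-03, -4.48333955e+01, -2.31467432e+01, -3.01038665e-05,
        5.70070260e-04, -6.58057203e-06]), 'position': array([ 0.18175251, -0.51908434,  0.23134278]), 'tool_rot': array([ 2.03875979,  0.34658548, -2.0387649 ]), 'ft_force': array([-0.00100809,  0.17372076, -0.49633149]), 'ft_torque': array([ 0.00993583, -0.00044345, -0.01812882]), 'width': 0.08561979180846402}
```

Run:
```python
import cv2,numpy as np
t=cv2.imread("pics/top1.png");s=cv2.imread("pics/scene1.png")
a=cv2.resize(t[190:420,150:450],(800,600)[:1]+(600,))
cv2.imwrite("pics/a.png",a)
cv2.imwrite("pics/b.png",cv2.resize(s[170:440,210:530],(800,600)))
```

```text
(no output)
```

View pics/a.png

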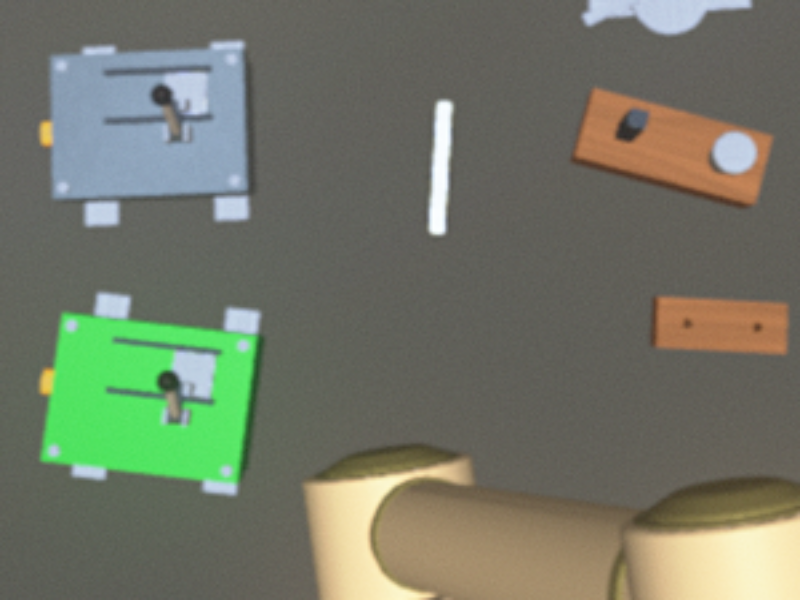

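View pics/b.png

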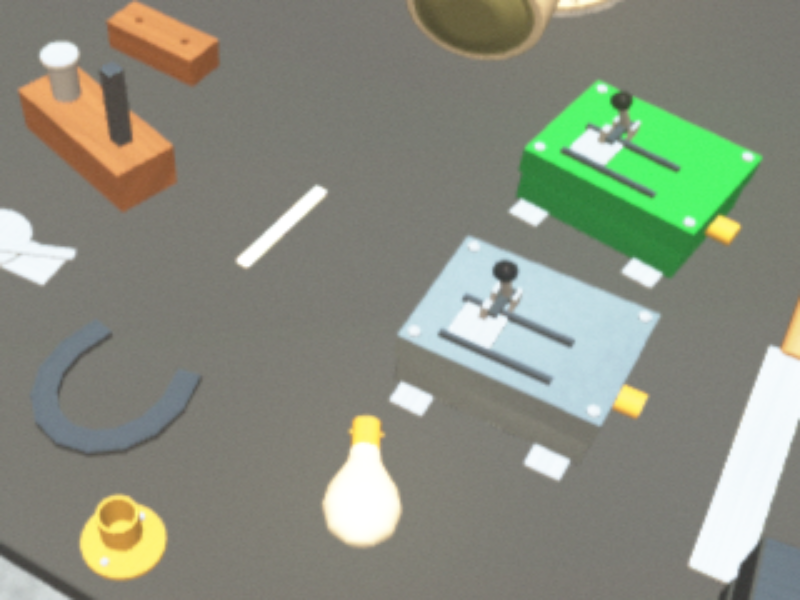

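Grey box is at top px (207,239), with the green look‑alike at (204,341). The big stand is at (404,249), with small look‑alikes at (418,316) and a brass cup in the scene view. The pritchel is the dark square one at (391,240), the drift the bright one at (422,249). I choose the grey box, the big stand and the dark square punch. Next I fit their poses.

```bash
cat >> h.py <<'E'
def rect(P):  # xy points -> centre, sizes, yaw of short side(x) folded to +-45deg-ish
    (cx,cy),(a,b),ang=cv2.minAreaRect((P*1000).astype(np.float32))
    if a>b: a,b,ang=b,a,ang+90
    ang=(ang+90)%180-90
    return np.array([cx,cy])/1000,a,b,np.radians(ang)
def tools():
    s=ctrl.state();M=R.from_rotvec(s["tool_rot"]).as_matrix();return s,M
def need(target):
    s,M=tools();return (M.T@(np.array(target)-s["position"])/0.02).round(2)
E
cat > fit.py <<'E'
from h import *
from scipy.ndimage import binary_opening
import sys
for n in ["top","scene"]:
    c=cam(n);W=cloud(c)
    for k,zc,xy in [("reset_box",.08,(.584,.237)),("stand",.06,(.552,-.219))]:
        m=(abs(W[...,2]-zc)<.008)&(np.hypot(W[...,0]-xy[0],W[...,1]-xy[1])<.13)
        m=binary_opening(m,np.ones((3,3)))
        N,l,st,_=cv2.connectedComponentsWithStats(m.astype(np.uint8));m=l==1+st[1:,4].argmax()
        print(n,k,rect(W[m][:,:2]),W[m][:,2].mean())
    m=(W[...,2]>.15)&(W[...,2]<.18)&(np.hypot(W[...,0]-.565,W[...,1]+.178)<.03)
    print("prit top",W[m].mean(0),rect(W[m][:,:2]))
    m=(W[...,2]>.145)&(W[...,2]<.18)&(np.hypot(W[...,0]-.6,W[...,1]-.21)<.04);print("knob",W[m].mean(0))
s,M=tools();print(M.round(3))
E
python3 fit.py
```

```text
top reset_box (array([0.58911865, 0.23986328]), 130.8633270263672, 171.6953125, np.float64(0.013177638364388818)) 0.08035384695050936
top stand (array([ 0.55638837, -0.22364731]), 66.0486831665039, 165.3861846923828, np.float64(-0.2986528767539384)) 0.05980151641735176
prit top [ 0.56897246 -0.17987821  0.16275054] (array([ 0.56958496, -0.18023589]), 16.354385375976562, 16.356609344482422, np.float64(1.2936711127126137))
knob [0.60146232 0.21166998 0.1625178 ]
scene reset_box (array([0.59168713, 0.23865051]), 133.7667999267578, 170.34014892578125, np.float64(0.012325273891860243)) 0.0783743943091175
scene stand (array([ 0.55942419, -0.22399307]), 67.37284851074219, 166.99424743652344, np.float64(-0.29654804738639434)) 0.057930704758652175
prit top [ 0.57412832 -0.17910968  0.15911317] (array([ 0.57284546, -0.17981512]), 17.519912719726562, 17.645862579345703, np.float64(1.3383224704972092))
knob [0.60814049 0.21216288 0.16021558]
[[ 0.     0.33  -0.944]
 [ 0.    -0.944 -0.33 ]
 [-1.    -0.    -0.   ]]
```

Call:
move_arm(rows=[[[0, -0.7, -0.95, 0, 0], [0, -0.7, -0.95, 0, 0], [0, -0.7, -0.95, 0, 0], [0, -0.7, -0.95, 0, 0], [0, -0.7, -0.95, 0, 0], [0, -0.7, -0.95, 0, 0], [0, -0.7, -0.95, 0, 0], [0, -0.7, -0.95, 0, 0]]])

```text
t: 2.0
position: [0.2887, -0.3623, 0.2314]
tool_rot: [2.039, 0.346, -2.039]
ft_force: [-0.3, -0.3, 0.8]
width: 0.0001
```

Call:
move_arm(rows=[[[0, -0.7, -0.95, 0, 0], [0, -0.7, -0.95, 0, 0], [0, -0.7, -0.95, 0, 0], [0, -0.7, -0.95, 0, 0], [0, -0.7, -0.95, 0, 0], [0, -0.7, -0.95, 0, 0], [0, -0.7, -0.95, 0, 0], [0, -0.7, -0.95, 0, 0]]])

```text
t: 2.8
position: [0.3951, -0.2064, 0.2314]
tool_rot: [2.039, 0.346, -2.039]
ft_force: [-0.5, -0.8, 0.6]
width: -0.0002
```

Call:
move_arm(rows=[[[0, -0.7, -0.95, 0, 0], [0, -0.7, -0.95, 0, 0], [0, -0.7, -0.95, 0, 0], [0, -0.7, -0.95, 0, 0], [0, -0.7, -0.95, 0, 0], [0, -0.7, -0.95, 0, 0], [0, -0.7, -0.95, 0, 0], [0, -0.7, -0.95, 0, 0]]])

```text
t: 3.6
position: [0.5016, -0.0504, 0.2314]
tool_rot: [2.039, 0.347, -2.039]
ft_force: [-0.0, 0.2, -0.7]
width: 0.0
```

Call:
move_arm(rows=[[[0, -0.7, -0.95, 0.4, 0], [0, -0.7, -0.95, 0.4, 0], [0, -0.7, -0.95, 0.4, 0], [0, -0.7, -0.95, 0.4, 0], [0, -0.7, -0.95, 0.4, 0], [0, -0.7, -0.95, 0.4, 0], [0, -0.7, -0.95, 0.4, 0], [0, -0.7, -0.95, 0.3, 0]]])

```text
t: 4.4
position: [0.6292, 0.0876, 0.2313]
tool_rot: [2.216, 0.012, -2.216]
ft_force: [0.8, -0.7, 0.6]
width: -0.0001
```

```bash
cat > look.py <<'E'
from h import *
c=cam("wrist");cv2.imwrite("pics/w1.png",c["color"]);W=cloud(c)
s,M=tools();print(s["t"],s["position"],s["width"],s["ft_force"]);print(M.round(3))
for k in ["lever_knob","lever_pivot","aperture","shutter_tab"]:
    for d in spotter.spot_point(k,"wrist")[:2]:
        z={"lever_knob":.155,"lever_pivot":.092,"aperture":.08,"shutter_tab":.102}[k]
        print(k,round(d["score"],2),np.round(d["uv"]),at_z(c,d["uv"],z).round(4))
print(need([.655,.205,.23]))
E
python3 look.py
```

```text
4.45 [0.63094132 0.08941273 0.23062883] -1.086734244912487e-05 [-2.2369339   0.43696631 -1.41262772]
[[ 0.001  0.011 -1.   ]
 [ 0.001 -1.    -0.011]
 [-1.    -0.001 -0.001]]
lever_knob 0.86 [107. 278.] [0.6047 0.2157 0.155 ]
shutter_tab 0.83 [156. 250.] [0.604  0.2077 0.102 ]
[ 0.06 -5.91 -1.41]
```

View pics/w1.png

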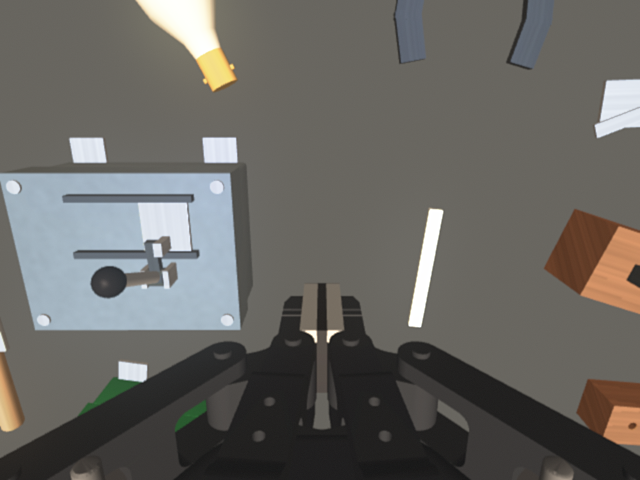

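The view shows the knob at (107,278), the tab at (155,245), the shutter between the strips at (165,225), and the fingers at (322,300). The lever leans to +x. I'll go to its +x side and push towards −x.

Call:
move_arm(rows=[[[0, -0.75, -0.16, 0, 0], [0, -0.75, -0.16, 0, 0], [0, -0.75, -0.16, 0, 0], [0, -0.75, -0.16, 0, 0], [0, -0.75, -0.16, 0, 0], [0, -0.75, -0.16, 0, 0], [0, -0.75, -0.16, 0, 0], [0, -0.75, -0.16, 0, 0]]])

```text
t: 5.45
position: [0.653, 0.2085, 0.2313]
tool_rot: [2.215, 0.014, -2.215]
ft_force: [0.9, -0.7, -0.3]
width: -0.0001
```

Call:
move_arm(rows=[[[0.6, 0, 0, 0, 0], [0.6, 0, 0, 0, 0], [0.6, 0, 0, 0, 0], [0.6, 0, 0, 0, 0], [0.6, 0, 0, 0, 0], [0.6, 0, 0, 0, 0], [0.6, 0, 0, 0, 0], [0.6, 0, 0, 0, 0]]])

```text
t: 6.25
position: [0.6527, 0.207, 0.1343]
tool_rot: [2.215, 0.013, -2.215]
ft_force: [0.7, -0.2, -0.5]
width: 0.0001
```

Call:
move_arm(rows=[[[0, 0, 0.4, 0, 0], [0, 0, 0.4, 0, 0], [0, 0, 0.4, 0, 0], [0, 0, 0.4, 0, 0], [0, 0, 0.4, 0, 0], [0, 0, 0.4, 0, 0], [0, 0, 0.4, 0, 0], [0, 0, 0.4, 0, 0]]])

```text
t: 7.05
position: [0.5879, 0.2063, 0.1353]
tool_rot: [2.215, 0.013, -2.216]
ft_force: [1.8, 0.0, 1.0]
width: -0.0001
```

Call:
move_arm(rows=[[[0, 0, 0.25, 0, 0], [0, 0, 0.25, 0, 0], [0, 0, 0.25, 0, 0], [0, 0, 0.2, 0, 0], [0, 0, 0.2, 0, 0], [0, 0, 0.2, 0, 0], [0, 0, 0.2, 0, 0], [0, 0, 0.2, 0, 0]]])

```text
t: 7.85
position: [0.5534, 0.2059, 0.1354]
tool_rot: [2.215, 0.014, -2.215]
ft_force: [1.4, -0.5, 0.3]
width: -0.0002
```

Call:
move_arm(rows=[[[0, 0, 0.1, 0, 0], [0, 0, 0.1, 0, 0], [0, 0, 0.1, 0, 0], [0, 0, 0.1, 0, 0], [0, 0, 0, 0, 0], [0, 0, 0, 0, 0], [0, 0, 0, 0, 0], [0, 0, 0, 0, 0]]])

```text
t: 8.65
position: [0.5484, 0.2057, 0.1355]
tool_rot: [2.223, 0.013, -2.209]
ft_force: [14.1, 0.9, -6.1]
width: 0.0003
```

Run:
```python
from h import *
c=cam("scene");cv2.imwrite("pics/s2.png",cv2.resize(c["color"][220:400,320:560],(800,600)))
print(ctrl.state()["ft_force"])
```

```text
[13.16196239 -0.05214398 -6.04708757]
```

View pics/s2.png

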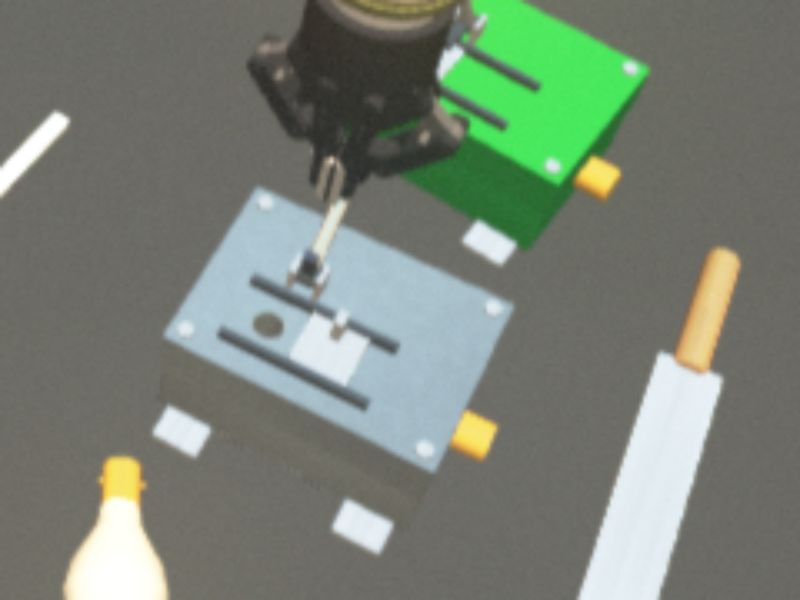

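The scene shows the lever over at its stop (14 N), the shutter open and the aperture as a dark hole at crop (268,325). I'll back off, rise, and measure the hole from the wrist camera.

Call:
move_arm(rows=[[[0, 0, -0.6, 0, 0], [0, 0, -0.6, 0, 0], [-0.8, 0, 0, 0, 0], [-1, 0, 0, 0, 0], [-1, 0.3, 0, 0, 0], [-1, 0.5, 0, 0, 0], [-1, 0.7, 0, 0, 0], [-0.4, 1, 0, 0, 0]]])

```text
t: 9.5
position: [0.5703, 0.1562, 0.2411]
tool_rot: [2.217, 0.015, -2.213]
ft_force: [0.1, 0.5, -0.0]
width: 0.0001
```

Call:
move_arm(rows=[[[0, 1, 0, 0, 0.5], [0, 0.5, 0, 0, 0.5], [0, 0, 0, 0, 0.5], [0, 0, 0, 0, 0.5], [0, 0, 0, 0, 0.5], [0, 0, 0, 0, 0.5], [0, 0, 0, 0, 0.5], [0, 0, 0, 0, 0.5]]])

```text
t: 10.3
position: [0.5707, 0.1264, 0.2392]
tool_rot: [2.215, 0.014, -2.215]
ft_force: [-0.3, -0.1, -0.1]
width: 0.0429
```

```bash
cat > ap.py <<'E'
from h import *
s,M=tools();print(s["t"],s["position"],s["width"])
c=cam("wrist");cv2.imwrite("pics/w2.png",c["color"]);W=cloud(c)
for d in spotter.spot_point("aperture","wrist")[:2]: print("net ap",d["score"],d["uv"],at_z(c,d["uv"],.08).round(4))
m=(W[...,2]<.07)&(W[...,2]>.03)&(np.hypot(W[...,0]-.612,W[...,1]-.205)<.02)
print("deep px",m.sum(),np.nanmean(W[m],0))
x=int(proj(c,[.615,.205,.08])[0]),int(proj(c,[.615,.205,.08])[1]);print(x)
g=cv2.cvtColor(c["color"],cv2.COLOR_BGR2GRAY);u0,v0=x
y0,x0=max(v0-45,0),max(u0-45,0);p=g[y0:v0+45,x0:u0+45]
N,l,st,ce=cv2.connectedComponentsWithStats((p<85).astype(np.uint8))
for i in range(1,N):
    if st[i,4]>30: print("blob",st[i],ce[i]+[x0,y0],at_z(c,ce[i]+[x0,y0],.08).round(4))
m=(abs(W[...,2]-.08)<.005)&(np.hypot(W[...,0]-.59,W[...,1]-.239)<.12)
print(rect(W[m][:,:2]),W[m][:,2].mean())
cv2.imwrite("pics/w2c.png",cv2.resize(c["color"][max(v0-100,0):v0+100,max(u0-130,0):u0+130],(780,600)))
n=[cam("top"),cam("scene")]
for k,nn in zip(n,["top","scene"]):
    for d in spotter.spot_point("aperture",nn)[:2]: print(nn,d["score"],at_z(k,d["uv"],.08).round(4))
E
python3 ap.py
```

```text
10.3 [0.57066951 0.1263948  0.2392408 ] 0.042900825038494614
net ap 0.73 [215.8, 144.5] [0.6176 0.2061 0.08  ]
deep px 360 [0.61464763 0.20987706 0.05760779]
(217, 148)
blob [ 34  32  12  19 117] [210.64957265 143.26495726] [0.6185 0.2098 0.08  ]
blob [17 71 58  6 63] [219.76190476 174.23809524] [0.5955 0.2045 0.08  ]
(array([0.59035236, 0.24075337]), 130.18092346191406, 171.0752716064453, np.float64(0.011810489014337129)) 0.08135727438622545
scene 0.77 [0.6174 0.2113 0.08  ]
scene 0.72 [0.3722 0.2039 0.08  ]
```

View pics/w2.png

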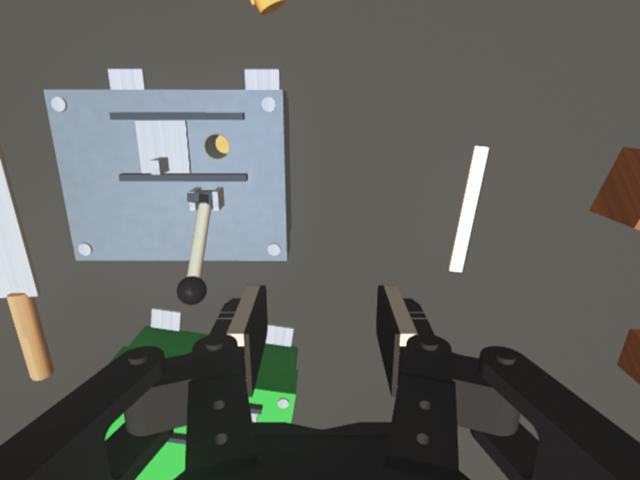

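The shutter is open and the brass button shows in the hole at (217,146). Aperture ≈ (0.616, 0.206), and the box fit agrees. Now to the pritchel.

Call:
move_arm(rows=[[[0, 1, 0, 0, 0.6], [0, 1, 0, 0, 0.6], [0, 1, 0, 0, 0.6], [0, 1, 0, 0, 0.6], [0, 1, 0, 0, 0.6], [0, 1, 0, 0, 0.6], [0, 1, 0, 0, 0.6], [0, 1, 0, 0, 0.6]]])

```text
t: 11.4
position: [0.5726, -0.0347, 0.2394]
tool_rot: [2.215, 0.013, -2.215]
ft_force: [-0.4, -0.4, 0.1]
width: 0.0513
```

Call:
move_arm(rows=[[[0, 1, 0, 0, 0.6], [0, 1, 0, 0, 0.6], [0, 1, 0, 0, 0.6], [0, 0, 0, 0.7, 0.6], [0, 0, 0, 0.7, 0.6], [0, 0, 0, 0.7, 0.6], [0, 0, 0, 0.7, 0.6], [0, 0, 0, 0, 0.6]]])

```text
t: 12.2
position: [0.5734, -0.0939, 0.2393]
tool_rot: [-2.07, 0.294, 2.07]
ft_force: [0.1, -0.1, 0.5]
width: 0.0511
```

Run:
```python
from h import *
s,M=tools();print(s["t"],s["position"],s["width"]);print(M.round(3))
c=cam("wrist");cv2.imwrite("pics/w3.png",c["color"]);W=cloud(c)
for k in ["pritchel","drift"]:
  for d in spotter.regions_of(k,"wrist")[:2]: print(k,d["score"],d["uv"],d["pixels"].sum())
m=(W[...,2]>.158)&(W[...,2]<.172)&(np.hypot(W[...,0]-.57,W[...,1]+.18)<.03)
print(m.sum(),np.nanmean(W[m],0),rect(W[m][:,:2]))
m=(abs(W[...,2]-.06)<.006)&(np.hypot(W[...,0]-.557,W[...,1]+.224)<.11)
print("stand",rect(W[m][:,:2]))
```

```text
12.2 [ 0.57337677 -0.09393207  0.23933808] 0.05112041829436446
[[ 0.    -0.278 -0.961]
 [ 0.    -0.961  0.278]
 [-1.    -0.    -0.   ]]
pritchel 0.57 [453.0, 191.1] 2357
drift 0.9 [569.8, 185.5] 3822
967 [ 0.57275011 -0.17919532  0.16524853] (array([ 0.57182159, -0.17999017]), 15.9959077835083, 16.594911575317383, np.float64(-0.2684824573966488))
stand (array([ 0.557789, -0.223194]), 65.52436828613281, 165.9855499267578, np.float64(-0.30104825699641025))
```

View pics/w3.png

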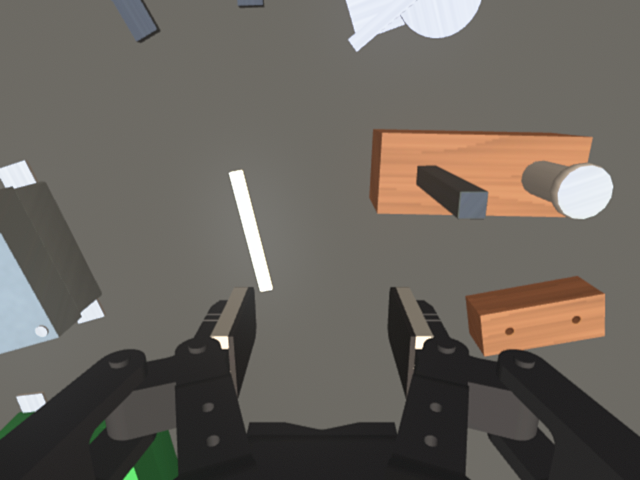

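The pritchel top is at (473,205) and the drift at (582,192). World position is (0.5715, −0.180), and the jaw is square to it.

Call:
move_arm(rows=[[[0, 0.7, -0.18, 0, 0.6], [0, 0.7, -0.18, 0, 0.6], [0, 0.7, -0.18, 0, 0.6], [0, 0.7, -0.18, 0, 0.6], [0, 0.7, -0.18, 0, 0.6], [0, 0.68, -0.2, 0, 0.6], [0, 0, 0, 0, 0.6], [0, 0, 0, 0, 0.6]]])

```text
t: 13.15
position: [0.5713, -0.1805, 0.2392]
tool_rot: [-2.07, 0.293, 2.071]
ft_force: [-0.3, 0.6, 1.4]
width: 0.0513
```

Run:
```python
from h import *
s=ctrl.state();print(s["position"],need([.5715,-.180,.103]))
```

```text
[ 0.57127922 -0.18047328  0.23920045] [ 6.81 -0.02 -0.01]
```

Call:
move_arm(rows=[[[0.9, 0, 0, 0, 0.6], [0.9, 0, 0, 0, 0.6], [0.9, 0, 0, 0, 0.6], [0.9, 0, 0, 0, 0.6], [0.9, 0, 0, 0, 0.6], [0.9, 0, 0, 0, 0.6], [0.8, 0, 0, 0, 0.6], [0.6, 0, 0, 0, 0.6]]])

```text
t: 13.95
position: [0.5712, -0.1794, 0.1024]
tool_rot: [-2.07, 0.291, 2.072]
ft_force: [0.2, 0.0, -0.8]
width: 0.0513
```

Call:
move_arm(rows=[[[0, 0, 0, 0, 0.4], [0, 0, 0, 0, 0.2], [0, 0, 0, 0, 0], [0, 0, 0, 0, 0], [0, 0, 0, 0, 0], [0, 0, 0, 0, 0], [0, 0, 0, 0, 0], [0, 0, 0, 0, 0]]], grip_force=60)

```text
t: 14.75
position: [0.5718, -0.1805, 0.1042]
tool_rot: [-2.073, 0.294, 2.069]
ft_force: [-1.1, 0.1, 5.9]
width: 0.0152
```

Call:
move_arm(rows=[[[-0.5, 0, 0, 0, 0], [-0.8, 0, 0, 0, 0], [-0.9, 0, 0, 0, 0], [-0.9, 0, 0, 0, 0], [-0.9, 0, 0, 0, 0], [-0.9, 0, 0, 0, 0], [-0.9, 0, 0, 0, 0], [-0.7, 0, 0, 0, 0]]])

```text
t: 15.55
position: [0.5711, -0.1802, 0.2346]
tool_rot: [-2.071, 0.293, 2.071]
ft_force: [0.1, 0.1, -1.8]
width: 0.0153
```

Run:
```python
from h import *
s,M=tools();print(s["t"],s["position"],s["width"],s["ft_force"]);print(M.round(3))
print(need([.616,.206,.234]))
```

```text
15.55 [ 0.57114258 -0.18023     0.23459737] 0.015286706276515146 [ 0.06296794  0.13701077 -1.77531149]
[[ 0.    -0.277 -0.961]
 [-0.    -0.961  0.277]
 [-1.     0.    -0.   ]]
[  0.03 -19.18   3.2 ]
```

Call:
move_arm(rows=[[[0, -0.5, 0.08, 0, 0], [0, -0.8, 0.13, 0, 0], [0, -0.9, 0.15, 0, 0], [0, -0.9, 0.15, 0, 0], [0, -0.9, 0.15, 0, 0], [0, -0.9, 0.15, 0, 0], [0, -0.9, 0.15, 0, 0], [0, -0.9, 0.15, 0, 0]]])

```text
t: 16.35
position: [0.5868, -0.0429, 0.2325]
tool_rot: [-2.069, 0.291, 2.073]
ft_force: [0.2, -0.9, -1.5]
width: 0.0152
```

Call:
move_arm(rows=[[[0, -0.9, 0.15, 0, 0], [0, -0.9, 0.15, 0, 0], [0, -0.9, 0.15, 0, 0], [0, -0.9, 0.15, 0, 0], [0, -0.9, 0.15, 0, 0], [0, -0.9, 0.15, 0, 0], [0, -0.9, 0.15, 0, 0], [0, -0.9, 0.15, 0, 0]]])

```text
t: 17.15
position: [0.6033, 0.1021, 0.2324]
tool_rot: [-2.07, 0.292, 2.074]
ft_force: [0.0, 0.3, -2.0]
width: 0.0148
```

Call:
move_arm(rows=[[[0, -0.9, 0.15, 0, 0], [0, -0.9, 0.15, 0, 0], [0, -0.9, 0.15, 0, 0], [0, -0.9, 0.15, 0, 0], [0, -0.9, 0.15, 0, 0], [0, -0.5, 0.1, 0, 0], [0, 0, 0, 0, 0], [0, 0, 0, 0, 0]]])

```text
t: 17.95
position: [0.6155, 0.2002, 0.2332]
tool_rot: [-2.071, 0.293, 2.071]
ft_force: [-0.5, -0.9, -1.4]
width: 0.0153
```

Run:
```python
from h import *
s,M=tools();print(s["t"],s["position"],s["width"],s["ft_force"]);print(need([.616,.206,.234]))
w=cam("wrist");sc=cam("scene")
tip=s["position"]-[0,0,.093]
out=[]
for n,c,p in [("wrist",w,None),("scene",sc,None)]:
    for k,z in [("pritchel_tip",tip[2]),("aperture",.08)]:
        for d in spotter.spot_point(k,n)[:2]: print(n,k,round(d["score"],2),np.round(d["uv"]),at_z(c,d["uv"],z).round(4),"exp",np.round(proj(c,tip)))
W=cloud(w);m=(abs(W[...,2]-.08)<.006)&(np.hypot(W[...,0]-.59,W[...,1]-.239)<.12)
print(rect(W[m][:,:2]))
u,v=map(int,proj(sc,[.6,.206,.14]))
a=cv2.resize(sc["color"][v-60:v+60,u-50:u+50],(500,600))
b=cv2.resize(w["color"],(800,600))[:,200:500]
cv2.imwrite("pics/s4.png",np.hstack([a,b]))
```

```text
17.95 [0.61549176 0.20016779 0.23323907] 0.015324395721720683 [-0.52899217 -0.86896352 -1.42897406]
[-0.04 -0.29  0.06]
wrist pritchel_tip 0.76 [325. 233.] [0.6148 0.199  0.1402] exp [323. 233.]
wrist aperture 0.76 [314. 207.] [0.6186 0.2056 0.08  ] exp [323. 233.]
wrist aperture 0.64 [325. 235.] [0.5954 0.2041 0.08  ] exp [323. 233.]
scene pritchel_tip 0.57 [400. 298.] [0.6187 0.1965 0.1402] exp [403. 298.]
scene aperture 0.84 [444. 239.] [0.3772 0.1966 0.08  ] exp [403. 298.]
scene aperture 0.63 [398. 319.] [0.6235 0.2033 0.08  ] exp [403. 298.]
(array([0.59059039, 0.24064095]), 130.89581298828125, 170.7239532470703, np.float64(0.011124843627534018))
```

View pics/s4.png

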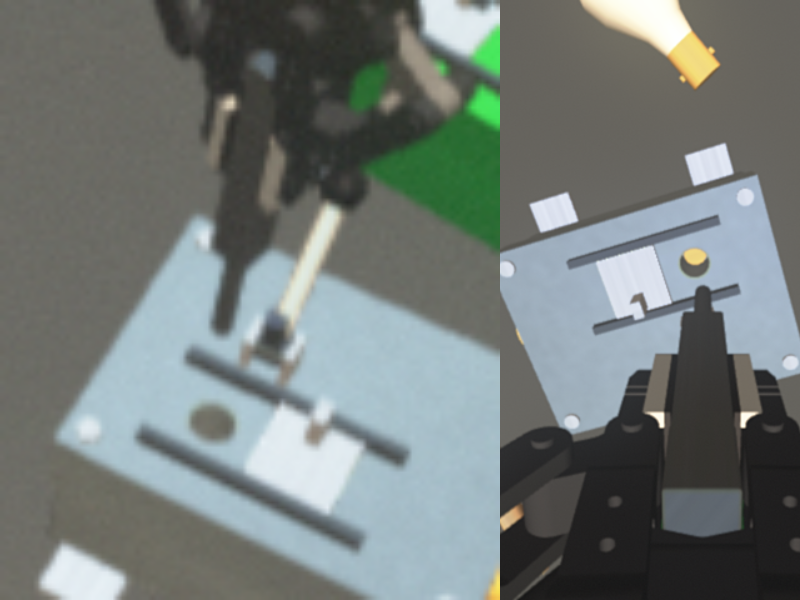

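The wrist view (resized, right) shows the upright pritchel with its tip at (703,292) and the open well at (694,262). Small correction, then descend to just over the hole.

Call:
move_arm(rows=[[[0, -0.16, 0.02, 0, 0], [0, -0.16, 0.02, 0, 0], [0.5, 0, 0, 0, 0], [0.5, 0, 0, 0, 0], [0.5, 0, 0, 0, 0], [0.5, 0, 0, 0, 0], [0.3, 0, 0, 0, 0], [0, 0, 0, 0, 0]]])

```text
t: 19.05
position: [0.6161, 0.2067, 0.1861]
tool_rot: [-2.069, 0.294, 2.073]
ft_force: [-0.0, -1.3, -1.4]
width: 0.0154
```

```bash
cat > chk.py <<'E'
from h import *
s,M=tools();print(s["t"],s["position"],s["width"],s["ft_force"]);print(need([.616,.206,.139]))
w=cam("wrist");sc=cam("scene");tip=s["position"]-[0,0,.093]
print("tip exp",proj(w,tip),"ap exp",proj(w,[.616,.206,.08]))
for d in spotter.spot_point("pritchel_tip","wrist")[:1]: print(d["uv"],at_z(w,d["uv"],tip[2]))
u,v=map(int,proj(sc,[.6,.206,.11]))
a=cv2.resize(sc["color"][v-60:v+60,u-50:u+50],(400,480))
u,v=map(int,proj(w,[.616,.206,.08]))
b=cv2.resize(w["color"][v-60:v+60,u-50:u+50],(400,480))
cv2.imwrite("pics/s5.png",np.hstack([a,b]))
E
python3 chk.py
```

```text
19.05 [0.61612796 0.20666285 0.1860894 ] 0.015393886678854479 [-0.00819254 -1.26670244 -1.42590993]
[ 2.35  0.03 -0.01]
tip exp (np.float64(322.48100404764716), np.float64(232.53354541236476)) ap exp (np.float64(323.4699700295846), np.float64(226.3633263038366))
[326.2, 231.8] [0.61594755 0.20432441 0.0930894 ]
```

View pics/s5.png

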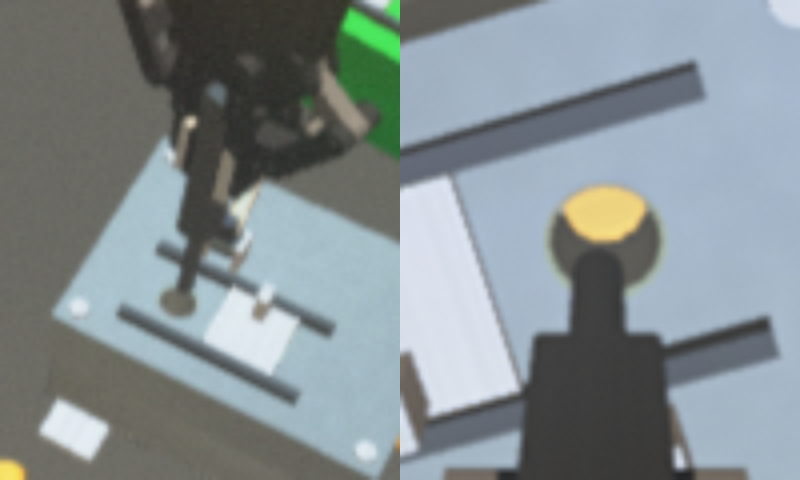

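The right crop shows the tip at column 598 over the well centred at (605,238), about 1 mm off and well inside tolerance. Going into the well slowly.

Call:
move_arm(rows=[[[0.2, 0.05, 0, 0, 0], [0.2, 0, 0, 0, 0], [0.2, 0, 0, 0, 0], [0.2, 0, 0, 0, 0], [0.2, 0, 0, 0, 0], [0.2, 0, 0, 0, 0], [0.2, 0, 0, 0, 0], [0.1, 0, 0, 0, 0]]])

```text
t: 20.0
position: [0.6161, 0.2058, 0.1568]
tool_rot: [-2.07, 0.293, 2.071]
ft_force: [-0.3, 0.3, -2.2]
width: 0.0152
```

Call:
move_arm(rows=[[[0.1, 0, 0, 0, 0], [0.1, 0, 0, 0, 0], [0.1, 0, 0, 0, 0], [0.1, 0, 0, 0, 0], [0.1, 0, 0, 0, 0], [0, 0, 0, 0, 0], [0, 0, 0, 0, 0], [0, 0, 0, 0, 0]]])

```text
t: 20.8
position: [0.6162, 0.2058, 0.1476]
tool_rot: [-2.071, 0.293, 2.07]
ft_force: [-0.3, -0.7, 0.3]
width: 0.0153
```

Call:
move_arm(rows=[[[0.08, 0, 0, 0, 0], [0.08, 0, 0, 0, 0], [0.08, 0, 0, 0, 0], [0.08, 0, 0, 0, 0], [0.08, 0, 0, 0, 0], [0, 0, 0, 0, 0], [0, 0, 0, 0, 0], [0, 0, 0, 0, 0]]])

```text
t: 21.6
position: [0.6164, 0.2058, 0.1401]
tool_rot: [-2.072, 0.293, 2.069]
ft_force: [-1.2, -0.6, 7.5]
width: 0.0151
```

Call:
move_arm(rows=[[[0.05, 0, 0, 0, 0], [0.02, 0, 0, 0, 0], [0, 0, 0, 0, 0], [0, 0, 0, 0, 0], [0, 0, 0, 0, 0], [0, 0, 0, 0, 0], [0, 0, 0, 0, 0], [0, 0, 0, 0, 0]]])

```text
t: 22.4
position: [0.6165, 0.2058, 0.1399]
tool_rot: [-2.073, 0.292, 2.068]
ft_force: [-2.7, -1.1, 14.3]
width: 0.0151
```

```bash
sed -i 's/s5.png/s6.png/' chk.py; python3 chk.py
```

```text
22.4 [0.61654749 0.20583373 0.13993355] 0.015100492474042292 [-2.67285965 -1.06471605 14.28494681]
[ 0.05 -0.    0.03]
tip exp (np.float64(322.7486925421637), np.float64(233.15578366105305)) ap exp (np.float64(322.8068852074089), np.float64(252.47789604035242))
[324.8, 232.5] [0.6166049  0.20449819 0.04693355]
```

View pics/s6.png

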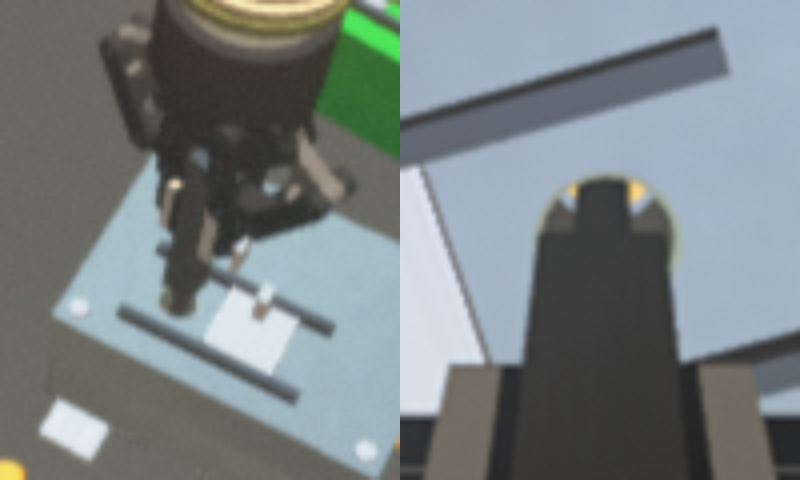

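The tip is in the well on the brass button, the shutter is open, and the load is about 16 N, well above the 6 N the button needs to go fully down. Handing in.

```bash
python3 -c "
from h import *
print(order.finish_job())"
```

```text
the job is handed in; nothing more can be done
None
```

The job is handed in at about 22 s, with the arm still holding the pritchel upright and pressing the button down with it. The hand-in gave no verdict.

- **Lever and shutter:** I pushed the grey box's cam lever over with closed fingers until it met its far stop at about 14 N. The shutter slid open by itself. Pictures taken after the push show the lever over and the well open. The last picture shows the shutter still open, but the gripper hid most of the lever.
- **Pritchel:** I gripped it at 60 N, drew it from the large stand and lowered its tip into the well. In the last picture the tip is in the well on the brass button.
- **Button:** The calculated tip height is 0.047 m, where fully down is 0.046 m. The force sensor reads 14.3 N upward, so about 16 N is on the button once the pritchel's weight is counted. That is above the 6 N for full travel and well under the 40 N limit.
- **Disagreement:** The vision network put the tip about 1 mm to one side of where the arm pose says it is, inside the well's 5 mm clearance. Nothing else disagreed.
- **Not checked:** I did not measure the bystanders afterwards, but the moves were planned clear of them and no unexpected force showed.

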